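# Brush out the deep can

### The arm

A 6-joint arm with a two-finger parallel gripper is mounted at the origin on a cart in front of the work surface, level with it; the furniture and walls round the work are solid. World frame = base frame: x ahead of the robot, y to its left, z up, the work surface at z = 0. Lengths are in m, angles in rad, forces in N, time in s.
With the tool pointing down it reaches from about 0.375 to 0.9 m from the base axis. Payload 3.1 kg.
Tool frame: the origin (TCP) lies on the front face of the gripper's body, between the roots of the fingers; the fingertips stand 70 mm ahead of it and the grasp point (between the pads) lies 51 mm ahead of it; z points along the fingers, y is the line along which they close (so a half turn about z gives the same grasp; the last joint's range is limited). The gripper opens to 87 mm and grips with 3 to 60 N. Pads are 19 mm wide; open, the fingers measure 117 mm over their backs; the gripper's body (75 mm by 190 mm) begins 51 mm behind the grasp point.
Start: joints at [0.934, 0.527, 1.433, -0, 1.181, -0.178], TCP at [0.276, 0.561, 0.292] pointing down, gripper open.
Joint ranges: [-3.08, 3.08], [-0.75, 2.2], [0.22, 2.44], [-1.43, 4.57], [0, 2.65], [-2.85, 2.85]. Speed limits (rad/s): [2.79, 2.79, 3.14, 3.14, 3.14, 3.14].

### API

Orientations are given as a unit quaternion [x, y, z, w].
In Python, from rig import robot, cams, ticket gives the robot as it stands. The module is installed in compiled form; this text tells all that it offers.
- The arm moves only by the shell command python3 -m crank 'ROWS' [FORCE]. ROWS is JSON, a list of rows, each a list of 7 numbers: the shift along the tool's x, y, z in cm, then the turn, a rotation vector about the tool's x, y, z in rad, then the closure, from 0 (fully open) to 1 (shut). A call has 1 to 5 rows; each row shifts and turns the commanded pose from where the row before left it, along the tool's axes as they then stand; what a row does not reach is not made up. A row lasts 1/8 s, in which the tool goes at most 62.5 mm and 10.7 degrees, less where a joint would pass 70% of its speed; a pose out of reach is approached as far as the arm can. A call is refused whole if a number of a shift passes 6.25 or a number of a turn 0.188, either way. A call with a gripper value outside its range is refused whole. The fingers move at their own pace and stop on an object; FORCE is the grip in N (left out, the last holds). Time passes only in rows, so rows that do not move let the fingers close. It gives the time, the measured TCP pose, the force, the opening and the grip force at its end, in the units of the state.
- robot.get_obs(): the state, without advancing time (a new reading comes with each control period).
- cams.camera(name): name is "side" or "top"; returns the picture (420x560x3 uint8, red, green, blue); there is no depth.
- cams.camera_info(name): a dict with "intrinsics" (3x3 intrinsics, pixels), "dist" ([k1, k2, p1, p2, k3] as OpenCV has them; the pictures are not rectified), "pose" (4x4, takes a point from camera to world coordinates). Camera axes: x right, y down, z forward; pixel columns grow to the right and rows downward; lengths in m; the calibration is good to about 2 mm. A picture is of the moment at which its call begins. camera_info takes no time and is no camera call.
- ticket.hand_in(): hands the job in; it is judged then, once.
The state is a dict: "time": time; "q": joint angles; "joint_velocities": joint speeds; "joint_torque": joint torques, N m; "position": TCP position; "tool_rot": TCP orientation; "ft_force": force on the tool from outside, world axes, zero at the start; "moment": the same for the moment, N m; "grip_width": finger opening in m; "grip_force": force on a finger pad.
Only numpy, scipy, OpenCV 4.12 (cv2) and the standard library are available. Lean on these libraries where they do the work, as an engineer would, in place of code of your own. Each camera call takes 0.05 s, during which the arm holds its last target. There are 200 camera calls.

### The job

Two open metal cans stand upright on the bench, a tall one and a short one, and a tube brush hangs in its stand. Take the brush and brush out the inside of the tall can with two full strokes (down to the bottom, up until half of the bristle head stands out of the mouth, then down and up the same way again), then hang the brush back in its stand as it was. Leave the short can alone, and leave both cans standing where they are.

Things in the scene. Friction and masses are not known exactly. Their poses are not given: they have to be found in the camera images.
- brush: Tube brush, upright in the stand, 180 mm long, 90 g, round. Origin: lower end, on the axis; z up towards the handle. Heights above origin in mm: black bristle head 0-62 (36 wide, bristles yield; stiff core 20 wide), wire stem, flat grey disc 70 wide at 112-116, light wooden handle 116-180, 24 wide from 124 to 176. Grip the handle from above, near 155, at any yaw.
- tall_can: The tall can: plain aluminium, open at the top, 95 mm high, 50 mm across, bore 44 mm, inner floor 5 mm above its underside, 0.35 kg, loose on the bench. Origin at the centre of its underside, z up.
- short_can: The short can, not to be touched: the same make and diameter (50 mm, bore 44 mm) but only 55 mm high, loose on the bench. Origin at the centre of its underside, z up.
- stand: Brush stand, fixed: grey upright tube on a dark round foot 90 mm across, with an open mouth. Tube 52 mm across, bore 44 mm, rim 122 mm above the bench. The brush hangs with its disc resting on the rim, its lower end then 10 mm above the stand's origin. Origin at the centre of the foot's underside, z up.
There are look-alikes about, which are no part of the job. Leave any green look-alike of the tall_can alone. Leave any orange or purple look-alike of the brush alone.

How it is judged:
By the outcome, as a careful person would: the job done as asked, in the order asked, and still so for the second after the job is handed in, with the robot touching nothing.
It also fails if it takes over 51 s, if anything falls off the work surface, if the arm or the gripper's body presses on something with over 40 N, if the wrist force passes 120 N, or if a joint passes its speed limit or range.

## Working session

There is one attempt and no reset: what is moved stays moved. The work goes in short steps, Python scripts to look and compute and a shell command to move; the robot and the scene stay as the last step left them, time stands still between calls to the robot, and variables do not carry over. Pictures are saved under pics/ and viewed, at most 10 in all, crops included, and the job is handed in when it is done.

```bash
mkdir -p pics
python3 - <<'E'
from rig import robot,cams
import cv2,numpy as np
for n in("top","side"):
    im=cams.camera(n); cv2.imwrite(f"pics/{n}0.png",im[:,:,::-1]); i=cams.camera_info(n); print(n,np.round(i["intrinsics"],1).tolist(),i["dist"],np.round(i["pose"],3).tolist())
o=robot.get_obs();print({k:np.round(v,3).tolist() for k,v in o.items()})
E
```

```text
top [[444.7, 0.0, 283.2], [0.0, 444.7, 218.6], [0.0, 0.0, 1.0]] [-0.08572935  0.          0.          0.          0.        ] [[-0.014, -0.987, 0.163, 0.219], [-1.0, 0.014, -0.002, -0.068], [-0.0, -0.163, -0.987, 1.221], [0.0, 0.0, 0.0, 1.0]]
side [[385.0, 0.0, 281.9], [0.0, 385.0, 214.3], [0.0, 0.0, 1.0]] [-0.10937313  0.          0.          0.          0.        ] [[-0.743, 0.557, -0.371, 0.804], [0.669, 0.63, -0.394, 0.297], [0.015, -0.541, -0.841, 0.869], [0.0, 0.0, 0.0, 1.0]]
{'time': 0.1, 'q': [0.934, 0.528, 1.434, -0.0, 1.181, -0.179], 'joint_velocities': [0.0, -0.002, -0.003, 0.0, 0.0, -0.001], 'joint_torque': [-0.0, -44.099, -17.715, 0.063, 0.053, -0.0], 'position': [0.276, 0.56, 0.291], 'tool_rot': [0.227, 0.974, -0.001, -0.0], 'ft_force': [-0.513, -0.091, -1.048], 'moment': [0.02, 0.003, 0.014], 'grip_force': 0.0, 'grip_width': 0.087}
```

View pics/top0.png

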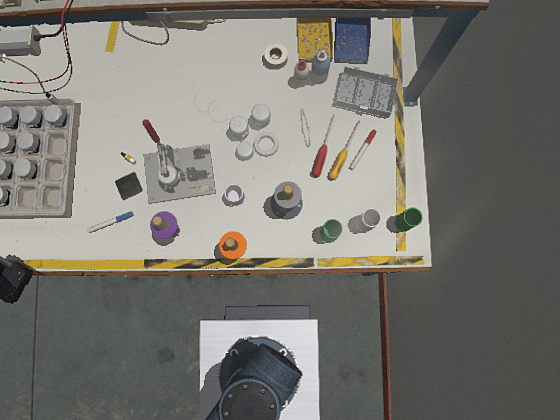

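View pics/side0.png

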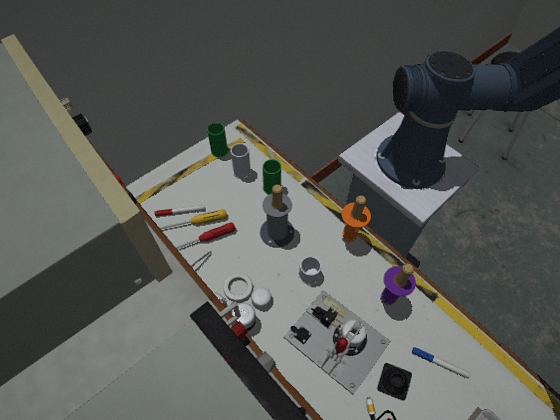

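Brush candidates, as seen from the top: grey disc (287,197), purple (165,225) and orange (232,243). The grey one fits. Can candidates: bare metal (370,218), bare metal (233,195), and green (331,230) and (407,217). The side view shows the metal can at (240,160) as tall and the one at (310,268) as short, so (370,218) should be the tall can. I'll confirm this in an enlarged crop.

Run:
```python
import cv2,numpy as np
a=cv2.imread("pics/top0.png")[165:265,215:435]; b=cv2.imread("pics/side0.png")[115:285,195:335]
a=cv2.resize(a,None,fx=3.6,fy=3.6,interpolation=cv2.INTER_CUBIC)
cv2.imwrite("pics/c1.png",a)
cv2.imwrite("pics/c2.png",cv2.resize(b,None,fx=3.5,fy=3.5,interpolation=cv2.INTER_CUBIC))
```

```text
(no output)
```

View pics/c1.png

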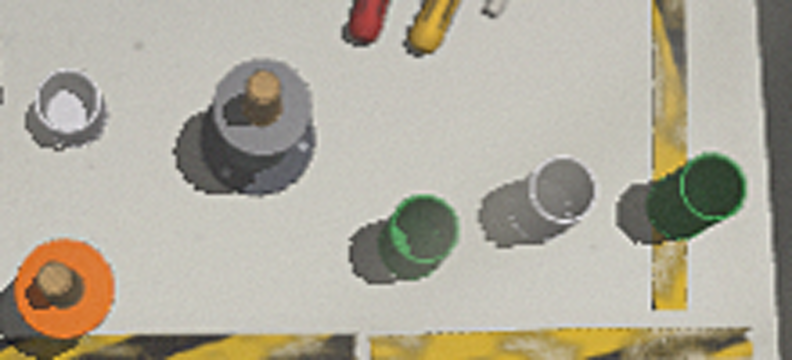

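View pics/c2.png

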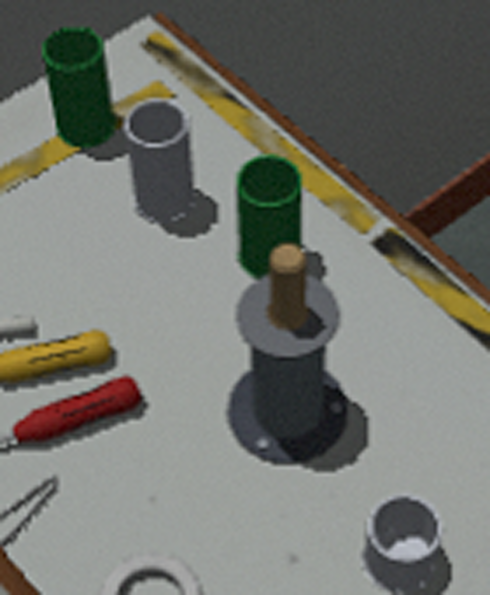

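The crops confirm it: the grey-disc brush stands in the stand (disc at crop 1 (263,107), handle top (263,86)). The tall bare can has its rim at (561,189) in crop 1 and (157,123) in crop 2. The short can is at (68,105), and the greens and orange are look-alikes.

```bash
cat > h.py <<'E'
import cv2,numpy as np
from rig import robot,cams
def ray(n,uv):
    i=cams.camera_info(n);P=np.array(i["pose"])
    x=cv2.undistortPoints(np.array([[uv]],float),np.array(i["intrinsics"]),np.array(i["dist"]))[0,0]
    return P[:3,3],P[:3,:3]@np.array([x[0],x[1],1])
def atz(n,uv,z):
    o,d=ray(n,uv);return o+d*(z-o[2])/d[2]
def proj(n,X):
    i=cams.camera_info(n);T=np.linalg.inv(np.array(i["pose"]))
    return cv2.projectPoints(np.array(X,float).reshape(-1,3),cv2.Rodrigues(T[:3,:3])[0],T[:3,3],np.array(i["intrinsics"]),np.array(i["dist"]))[0][:,0]
def circ(n,c,r,z):
    t=np.linspace(0,2*np.pi,60);return proj(n,np.c_[c[0]+r*np.cos(t),c[1]+r*np.sin(t),0*t+z])
E
python3 - <<'E'
from h import *
A=lambda u,v:(215+(u+.5)/3.6-.5,165+(v+.5)/3.6-.5)
B=lambda u,v:(195+(u+.5)/3.5-.5,115+(v+.5)/3.5-.5)
for nm,z,r,a,b in[("disc",.126,.035,(263.5,107),(288.5,315.5)),("handle",.19,.012,(263.5,85),(288,258)),("tall",.095,.025,(561.5,189),(157.5,123)),("short",.055,.025,(68,103),(404,528))]:
    p=atz("top",A(*a),z);q=atz("side",B(*b),z);print(nm,p.round(4),q.round(4))
    m=(p+q)/2
    for n,f,s,o in(("top",A,3.6,(215,165)),("side",B,3.5,(195,115))):
        c=circ(n,m,r,z);c=(c+.5-np.array(o))*s-.5
        print("  ",n,c.min(0).round(1),c.max(0).round(1))
E
```

```text
disc [ 0.4621 -0.0834  0.126 ] [ 0.4664 -0.0786  0.126 ]
   top [210.1  55.5] [310.  153.1]
   side [236.1 269.2] [340.9 355.8]
handle [ 0.4628 -0.0827  0.19  ] [ 0.4667 -0.079   0.19  ]
   top [242.5  64.5] [278.8  99.8]
   side [269.3 239.4] [307.5 270. ]
tall [ 0.4061 -0.2961  0.095 ] [ 0.409  -0.2945  0.095 ]
   top [525.6 152.7] [595.  221.5]
   side [125.8  97.6] [190.9 146. ]
short [0.4831 0.0615 0.055 ] [0.4899 0.0638 0.055 ]
   top [33.1 66. ] [ 99.9 131.4]
   side [368.9 490.2] [444.  558.3]
```

```bash
cat >> h.py <<'E'
def fit(n,g,c0,rs,z,w=.01,step=.0005):
    gx,gy=[cv2.GaussianBlur(cv2.Sobel(g,cv2.CV_32F,a,b),(0,0),.7) for a,b in((1,0),(0,1))]
    best=[]
    for dx in np.arange(-w,w,step):
        for dy in np.arange(-w,w,step):
            s=0
            for r in rs:
                c=circ(n,(c0[0]+dx,c0[1]+dy),r,z).astype(np.float32)
                t=np.gradient(c,axis=0);t/=np.linalg.norm(t,axis=1)[:,None]
                s+=np.mean(np.minimum(abs(cv2.remap(gx,c[:,0],c[:,1],1)[:,0]*-t[:,1]+cv2.remap(gy,c[:,0],c[:,1],1)[:,0]*t[:,0]),150))
            best.append((s,c0[0]+dx,c0[1]+dy))
    best.sort();return np.array(best[-8:]).mean(0).round(4)
E
python3 - <<'E'
from h import *
for n in("top","side"):
    g=cv2.imread(f"pics/{n}0.png",0).astype(np.float32)
    print(n,"disc",fit(n,g,(.464,-.081),[.035],.126),"handle",fit(n,g,(.464,-.081),[.0115],.19),"tall",fit(n,g,(.4075,-.295),[.025,.022],.095),"foot?",fit(n,g,(.464,-.081),[.045],.01))
E
```

```text
Traceback (most recent call last):
  File "h.py", line 21, in fit
    c=circ(n,(c0[0]+dx,c0[1]+dy),r,z).astype(np.float32)
      ~~~~^^^^^^^^^^^^^^^^^^^^^^^^^^^
  File "h.py", line 13, in circ
    t=np.linspace(0,2*np.pi,60);return proj(n,np.c_[c[0]+r*np.cos(t),c[1]+r*np.sin(t),0*t+z])
                                       ~~~~^^^^^^^^^^^^^^^^^^^^^^^^^^^^^^^^^^^^^^^^^^^^^^^^^^
  File "h.py", line 10, in proj
    i=cams.camera_info(n);T=np.linalg.inv(np.array(i["pose"]))
ValueError: time passes only in moves, steps and waits
```

Calling camera_info thousands of times trips a guard, so I'll cache it.

```bash
sed -i 's/cams.camera_info(n)/info(n)/; 2a import functools\n@functools.lru_cache\ndef info(n): return cams.camera_info(n)' h.py
python3 - <<'E'
from h import *
for n in("top","side"):
    g=cv2.imread(f"pics/{n}0.png",0).astype(np.float32)
    print(n,"disc",fit(n,g,(.464,-.081),[.035],.126),"handle",fit(n,g,(.464,-.081),[.0115],.19),"tall",fit(n,g,(.4075,-.295),[.025,.022],.095),"foot?",fit(n,g,(.464,-.081),[.045],.01))
E
```

```text
top disc [ 1.412579e+02  4.631000e-01 -8.160000e-02] handle [81.7908  0.4671 -0.083 ] tall [252.8368   0.4041  -0.2956] foot? [ 9.82477e+01  4.63200e-01 -8.01000e-02]
side disc [ 1.307415e+02  4.656000e-01 -8.060000e-02] handle [ 1.368402e+02  4.676000e-01 -8.090000e-02] tall [253.8569   0.4129  -0.2938] foot? [ 1.297572e+02  4.688000e-01 -7.660000e-02]
```

```bash
python3 -m crank '[[0,0,0,0,0,-0.153,0],[0,0,0,0,0,-0.153,0],[0,0,0,0,0,-0.152,0],[0,-5,0,0,0,0,0],[-1.7,-6,0,0,0,0,0]]' 40
```

```text
time: 0.72
position: [0.2924, 0.4499, 0.2916]
tool_rot: [-0.002, 1.0, -0.0, -0.0]
ft_force: [1.6, -0.1, 1.2]
grip_width: 0.0871
grip_force: 0.0
```

```bash
python3 -m crank '[[-1.9,-6,0,0,0,0,0],[-1.9,-6,0,0,0,0,0],[-1.9,-6,0,0,0,0,0],[-1.9,-6,0,0,0,0,0],[-1.9,-6,0,0,0,0,0]]'; python3 -m crank '[[-1.9,-6,0,0,0,0,0],[-1.9,-6,0,0,0,0,0],[-1.9,-6,0,0,0,0,0],[-1.9,-5.2,0,0,0,0,0],[0,0,0,0,0,0,0]]'; python3 -c "from rig import robot;print(robot.get_obs())"
```

```text
time: 1.35
position: [0.3879, 0.1509, 0.2923]
tool_rot: [-0.0, 1.0, 0.0, 0.0]
ft_force: [1.9, -0.7, -0.3]
grip_width: 0.0872
grip_force: 0.0
time: 1.98
position: [0.4651, -0.0819, 0.2922]
tool_rot: [0.003, 1.0, -0.001, 0.001]
ft_force: [-0.7, 0.8, -0.2]
grip_width: 0.087
grip_force: 0.0
{'time': 1.975, 'q': array([-4.11248976e-01,  3.22312254e-01,  1.80555929e+00, -6.14985792e-04,
        1.01114812e+00, -1.97640436e+00]), 'joint_velocities': array([ 0.06634986, -0.02465363,  0.07724915,  0.03007049,  0.03749979,
        0.02440308]), 'joint_torque': array([ -1.32709298, -31.09308243, -15.93398452,  -0.24657059,
        -0.15081557,  -0.13226513]), 'position': array([ 0.46506559, -0.08186025,  0.2922173 ]), 'tool_rot': array([ 2.65755527e-03,  9.99995607e-01, -7.50295952e-04,  1.07709953e-03]), 'ft_force': array([-0.73004471,  0.82058745, -0.17814482]), 'moment': array([ 0.0987422 , -0.01287906,  0.01696405]), 'grip_force': 0.0, 'grip_width': 0.08699071583553651}
```

```bash
python3 -m crank '[[0,0,2.6,0,0,0,0],[0,0,2.5,0,0,0,0],[0,0,2.5,0,0,0,0],[0,0,0,0,0,0,0.3],[0,0,0,0,0,0,0.6]]' 40; python3 -c "
from h import *
cv2.imwrite('pics/s1.png',cv2.resize(cams.camera('side')[100:300,180:400,::-1],None,fx=3,fy=3))"
```

```text
time: 2.6
position: [0.4633, -0.0774, 0.2168]
tool_rot: [-0.001, 1.0, -0.0, 0.0]
ft_force: [1.3, 0.4, 0.9]
grip_width: 0.0741
grip_force: 0.0
```

View pics/s1.png

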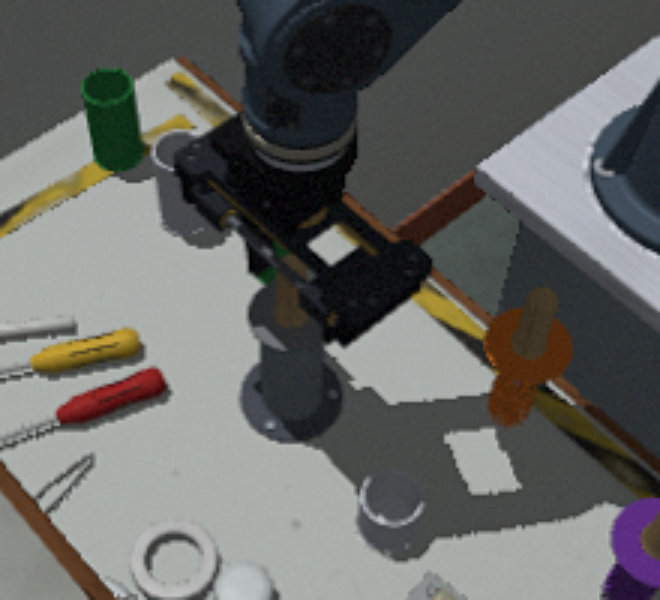

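The side view shows the handle (crop (290,300)) between the open fingers above the disc. Next I close.

```bash
python3 -m crank '[[0,0,0,0,0,0,1],[0,0,0,0,0,0,1],[0,0,0,0,0,0,1],[0,0,0,0,0,0,1],[0,0,0,0,0,0,1]]' 40;python3 -m crank '[[0,0,0,0,0,0,1],[0,0,0,0,0,0,1]]'
```

```text
time: 3.28
position: [0.4634, -0.0782, 0.2163]
tool_rot: [-0.0, 1.0, -0.0, 0.0]
ft_force: [0.2, -0.7, 0.7]
grip_width: 0.023
grip_force: 40.0
time: 3.52
position: [0.4634, -0.0782, 0.2163]
tool_rot: [-0.0, 1.0, -0.0, 0.0]
ft_force: [0.0, -0.1, 1.3]
grip_width: 0.0228
grip_force: 40.0
```

```bash
python3 -m crank '[[0,0,-2,0,0,0,1],[0,0,-3,0,0,0,1],[0,0,-3,0,0,0,1],[0,0,-3,0,0,0,1],[0,0,-2.5,0,0,0,1]]'; python3 -m crank '[[0,0,-0.5,0,0,0,1],[0,0,0,0,0,0,1]]';python3 -c "
from h import *
cv2.imwrite('pics/s2.png',cv2.resize(cams.camera('side')[60:300,180:400,::-1],None,fx=2.5,fy=2.5))
cv2.imwrite('pics/t2.png',cams.camera('top')[:,:,::-1])"
```

```text
time: 4.15
position: [0.4629, -0.0777, 0.352]
tool_rot: [-0.0, 1.0, 0.0, -0.0]
ft_force: [0.5, 0.1, -0.9]
grip_width: 0.0234
grip_force: 40.0
time: 4.4
position: [0.4628, -0.0777, 0.3556]
tool_rot: [-0.0, 1.0, 0.0, -0.001]
ft_force: [0.2, 0.0, -0.8]
grip_width: 0.0231
grip_force: 40.0
```

View pics/s2.png

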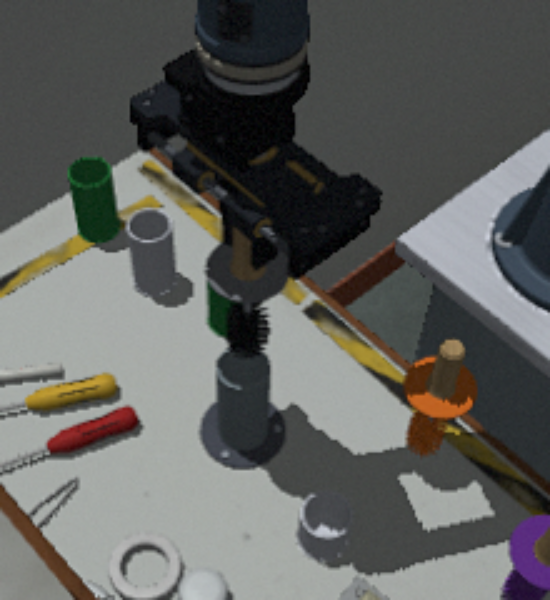

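Run:
```python
from h import *
q=lambda n,X:((proj(n,X)+.5-np.array([180,60]))*2.5-.5).round(0)
print(q("side",[[.463,-.078,.149],[.463,-.078,.211],[.463,-.078,.263]]).tolist(), "rim",q("side",[[.463,-.078,.122]]).tolist())
c=q("side",[[.4065+.025*np.cos(t),-.2922+.025*np.sin(t),.095] for t in np.linspace(0,6.28,60)]);print(c.min(0),c.max(0))
for n in("top","side"):
    g=cv2.cvtColor(cv2.imread("pics/t2.png") if n=="top" else cv2.imread("pics/side0.png"),cv2.COLOR_BGR2GRAY).astype(np.float32)
    for rs in([.025],[.022],[.025,.022]): print(n,rs,fit(n,g,(.4075,-.295),rs,.095))
    # underside outer circle
    print(n,"base",fit(n,g,(.4075,-.295),[.025],.0))
```

```text
[[247.0, 347.0], [247.0, 305.0], [248.0, 267.0]] rim [[247.0, 364.0]]
[130. 208.] [176. 243.]
top [0.025] [131.8654   0.4049  -0.2966]
top [0.022] [146.8575   0.4071  -0.2994]
top [0.025, 0.022] [264.328    0.4041  -0.2956]
top base [68.9208  0.4031 -0.2856]
side [0.025] [133.6818   0.4114  -0.294 ]
side [0.022] [133.0468   0.4079  -0.2969]
side [0.025, 0.022] [253.7655   0.4129  -0.2938]
side base [70.6871  0.4079 -0.2991]
```

The brush hangs straight in the gripper, with its head at (247,347) as predicted. Now I move above the tall can.

```bash
python3 -m crank '[[1,-4,0,0,0,0,1],[1.2,-4.5,0,0,0,0,1],[1.2,-4.5,0,0,0,0,1],[1.2,-4.5,0,0,0,0,1],[1,-4,0,0,0,0,1]]'; python3 -m crank '[[0,0,2,0,0,0,1],[0,0,1.5,0,0,0,1],[0,0,0,0,0,0,1]]';python3 - <<'E'
from h import *
s=cams.camera('side');t=cams.camera('top');cv2.imwrite('pics/side3.png',s[:,:,::-1])
cv2.imwrite('pics/t3.png',t[:,:,::-1])
a=cv2.resize(s[80:230,160:330,::-1],None,fx=4,fy=4,interpolation=2);cv2.imwrite('pics/s3.png',a)
p=robot.get_obs()["position"];print(p,robot.get_obs()["tool_rot"])
q=lambda X:((proj("side",X)+.5-np.array([160,80]))*4-.5).round(0).tolist()
print(q([[p[0],p[1],p[2]-.2063],[p[0],p[1],p[2]-.1443],[p[0],p[1],p[2]-.09]]),"rimc",q([[.407,-.293,.095]]))
E
```

```text
time: 5.12
position: [0.4064, -0.2942, 0.3548]
tool_rot: [0.0, 1.0, 0.001, -0.001]
ft_force: [0.9, -0.8, -1.3]
grip_width: 0.0229
grip_force: 40.0
time: 5.5
position: [0.4063, -0.2923, 0.319]
tool_rot: [0.0, 1.0, 0.002, -0.002]
ft_force: [-0.3, 0.1, -1.7]
grip_width: 0.023
grip_force: 40.0
[ 0.40730548 -0.29288646  0.32077325] [-1.68887674e-04  9.99999787e-01  4.79972601e-04 -4.08862897e-04]
[[321.0, 261.0], [314.0, 193.0], [307.0, 128.0]] rimc [[324.0, 280.0]]
```

View pics/s3.png

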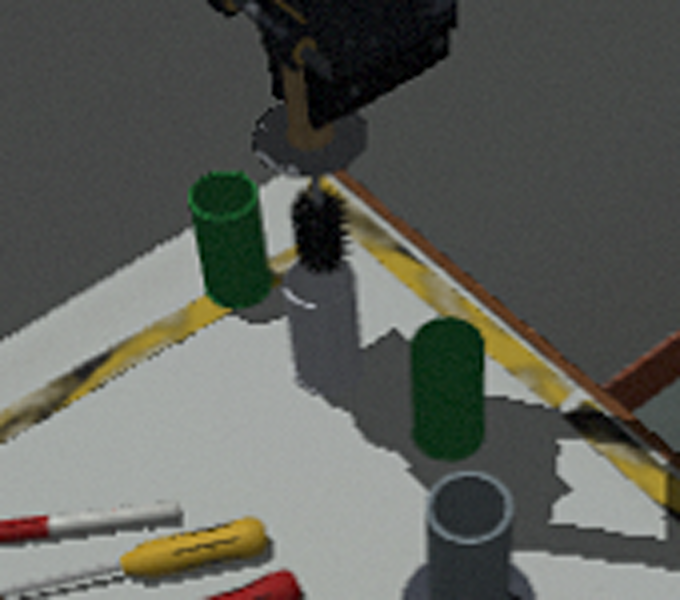

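The side view shows the brush head (321,265) on the can axis (about 322), within 1 mm. I'll lower it gently and watch the forces.

```bash
python3 -m crank '[[0,0,1.5,0,0,0,1],[0,0,1.5,0,0,0,1],[0,0,1.5,0,0,0,1],[0,0,1,0,0,0,1],[0,0,0,0,0,0,1]]'; python3 -c "
from h import *
o=robot.get_obs();print(o['moment'],o['position'])
s=cams.camera('side');cv2.imwrite('pics/s4.png',cv2.resize(s[80:230,160:330,::-1],None,fx=4,fy=4,interpolation=2))"
```

```text
time: 6.22
position: [0.4073, -0.2928, 0.266]
tool_rot: [-0.0, 1.0, 0.0, -0.0]
ft_force: [-0.5, 0.2, -0.2]
grip_width: 0.0229
grip_force: 40.0
[0.07238357 0.00173983 0.02387193] [ 0.40730908 -0.29278228  0.26600637]
```

View pics/s4.png

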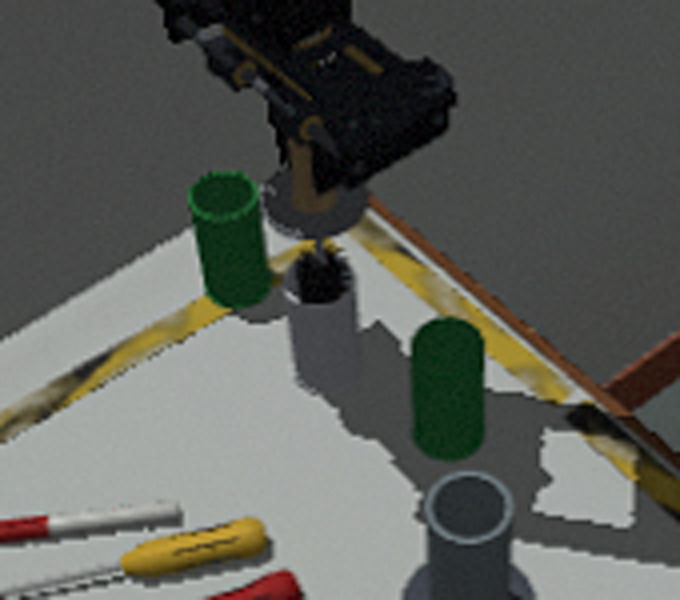

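The head is inside the mouth (rim (288–357, about 275), bristles centred at about 324), and the can has not moved. On to the bottom.

```bash
python3 -m crank '[[0,0,2,0,0,0,1],[0,0,2,0,0,0,1],[0,0,1,0,0,0,1],[0,0,0.3,0,0,0,1],[0,0,0,0,0,0,1]]'; python3 -m crank '[[0,0,0,0,0,0,1]]'
```

```text
time: 6.9
position: [0.4076, -0.2933, 0.2137]
tool_rot: [-0.0, 1.0, -0.0, 0.0]
ft_force: [0.0, 0.3, -1.7]
grip_width: 0.023
grip_force: 40.0
time: 7.02
position: [0.4076, -0.2933, 0.2139]
tool_rot: [-0.0, 1.0, -0.001, 0.0]
ft_force: [-0.6, -0.5, -0.5]
grip_width: 0.0228
grip_force: 40.0
```

```bash
python3 -m crank '[[0,0,0.15,0,0,0,1],[0,0,0,0,0,0,1]]'; python3 -m crank '[[0,0,0.1,0,0,0,1],[0,0,0,0,0,0,1]]'
```

```text
time: 7.28
position: [0.4073, -0.293, 0.2119]
tool_rot: [-0.0, 1.0, -0.0, 0.0]
ft_force: [0.4, -0.3, -0.9]
grip_width: 0.0231
grip_force: 40.0
time: 7.52
position: [0.4075, -0.2932, 0.2113]
tool_rot: [-0.0, 1.0, -0.0, 0.0]
ft_force: [-0.5, 0.2, 4.2]
grip_width: 0.0232
grip_force: 40.0
```

Light contact with the floor (about 5 N). Now up to half the head out (+6.0 cm).

```bash
python3 -m crank '[[0,0,-2,0,0,0,1],[0,0,-2,0,0,0,1],[0,0,-1.5,0,0,0,1],[0,0,-0.5,0,0,0,1],[0,0,0,0,0,0,1]]'; python3 -m crank '[[0,0,0,0,0,0,1]]'
```

```text
time: 8.15
position: [0.4072, -0.2929, 0.2706]
tool_rot: [-0.0, 1.0, -0.0, -0.0]
ft_force: [-0.4, 0.3, -1.7]
grip_width: 0.0229
grip_force: 40.0
time: 8.28
position: [0.407, -0.2927, 0.27]
tool_rot: [-0.0, 1.0, 0.001, -0.001]
ft_force: [-0.2, -0.2, -1.0]
grip_width: 0.0232
grip_force: 40.0
```

```bash
python3 -m crank '[[0,0,-0.2,0,0,0,1],[0,0,0,0,0,0,1]]'; python3 -m crank '[[0,0,2,0,0,0,1],[0,0,2,0,0,0,1],[0,0,1.5,0,0,0,1],[0,0,0.6,0,0,0,1],[0,0,0,0,0,0,1]]'; python3 -m crank '[[0,0,0.1,0,0,0,1],[0,0,0,0,0,0,1]]'
```

```text
time: 8.52
position: [0.4073, -0.293, 0.2726]
tool_rot: [-0.0, 1.0, 0.0, -0.0]
ft_force: [-0.5, -0.8, -1.5]
grip_width: 0.0234
grip_force: 40.0
time: 9.15
position: [0.4075, -0.2933, 0.2118]
tool_rot: [-0.0, 1.0, -0.0, 0.0]
ft_force: [-0.2, -0.3, -1.9]
grip_width: 0.0229
grip_force: 40.0
time: 9.4
position: [0.4076, -0.2932, 0.2113]
tool_rot: [-0.0, 1.0, -0.0, 0.0]
ft_force: [-0.4, 0.8, 1.9]
grip_width: 0.0232
grip_force: 40.0
```

Bottom reached again. Up with a pause at half out, then clear of the can, and look.

```bash
python3 -m crank '[[0,0,-2,0,0,0,1],[0,0,-2,0,0,0,1],[0,0,-1.5,0,0,0,1],[0,0,-0.6,0,0,0,1],[0,0,0,0,0,0,1]]'; python3 -m crank '[[0,0,-0.1,0,0,0,1],[0,0,0,0,0,0,1]]'; python3 -m crank '[[0,0,-2,0,0,0,1],[0,0,-3,0,0,0,1],[0,0,-3,0,0,0,1],[0,0,-0.4,0,0,0,1],[0,0,0,0,0,0,1]]';python3 - <<'E'
from h import *
for n in("side","top"):
    im=cams.camera(n);cv2.imwrite(f'pics/{n}5.png',im[:,:,::-1])
    g=cv2.cvtColor(im,cv2.COLOR_RGB2GRAY).astype(np.float32)
    print(n,"stand rim",fit(n,g,(.464,-.08),[.026,.022],.122),"tall",fit(n,g,(.4075,-.295),[.025,.022],.095))
    if n=="side":
        cv2.imwrite('pics/s5.png',cv2.resize(im[60:260,160:360,::-1],None,fx=3,fy=3,interpolation=2))
    print(((proj(n,[.4632,-.078,.122])+.5-[160,60])*3-.5).round())
E
```

```text
time: 10.02
position: [0.4073, -0.293, 0.2718]
tool_rot: [-0.0, 1.0, -0.0, 0.0]
ft_force: [0.6, -0.2, -1.6]
grip_width: 0.0227
grip_force: 40.0
time: 10.28
position: [0.4071, -0.2928, 0.2722]
tool_rot: [-0.0, 1.0, 0.0, -0.0]
ft_force: [-0.5, -0.6, -0.7]
grip_width: 0.023
grip_force: 40.0
time: 10.9
position: [0.407, -0.2927, 0.3559]
tool_rot: [-0.0, 1.0, 0.0, -0.0]
ft_force: [0.8, -0.1, -1.5]
grip_width: 0.023
grip_force: 40.0
side stand rim [ 2.332903e+02  4.676000e-01 -7.840000e-02] tall [222.876    0.4086  -0.2924]
[[356. 436.]]
top stand rim [ 2.86783e+02  4.65100e-01 -7.99000e-02] tall [15.0485  0.4166 -0.3046]
[[378. 404.]]
```

View pics/s5.png

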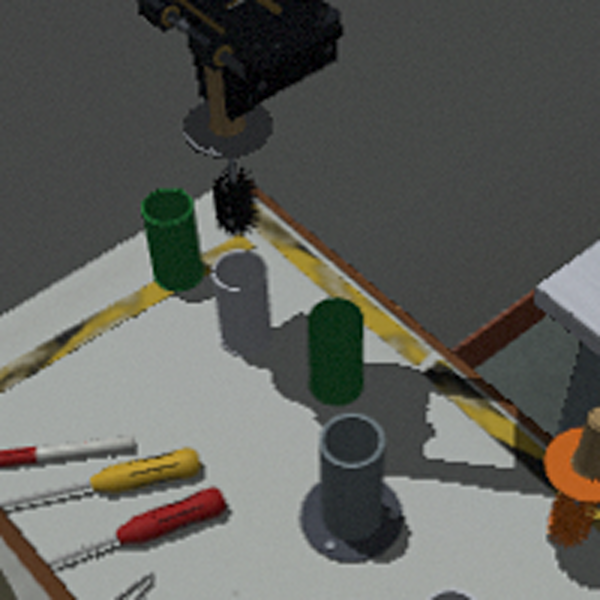

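The tall can still stands in place (rim about (243,265)), the brush is clear at (237,235), and the stand is empty at (353,442). Returning to the stand.

```bash
python3 -m crank '[[-1,4,0,0,0,0,1],[-1.2,4.5,0,0,0,0,1],[-1.2,4.5,0,0,0,0,1],[-1.2,4.5,0,0,0,0,1],[-1.1,3.9,0,0,0,0,1]]'; python3 -m crank '[[0,0,0,0,0,0,1],[0,0,0,0,0,0,1]]'; python3 -m crank '[[0,0,2,0,0,0,1],[0,0,1,0,0,0,1],[0,0,1,0,0,0,1],[0,0,1,0,0,0,1],[0,0,0,0,0,0,1]]'
```

```text
time: 11.62
position: [0.4639, -0.0772, 0.3554]
tool_rot: [-0.0, 1.0, 0.001, -0.001]
ft_force: [-0.2, -0.3, -1.2]
grip_width: 0.0231
grip_force: 40.0
time: 11.88
position: [0.464, -0.0792, 0.3559]
tool_rot: [-0.0, 1.0, 0.0, -0.001]
ft_force: [0.5, -0.4, -0.8]
grip_width: 0.0232
grip_force: 40.0
time: 12.5
position: [0.4639, -0.079, 0.306]
tool_rot: [0.0, 1.0, 0.0, -0.001]
ft_force: [0.0, 0.3, -1.2]
grip_width: 0.0231
grip_force: 40.0
```

```bash
python3 -m crank '[[0,0,2,0,0,0,1],[0,0,2.5,0,0,0,1],[0,0,2.5,0,0,0,1],[0,0,1.5,0,0,0,1],[0,0,0,0,0,0,1]]'; python3 -m crank '[[0,0,0.3,0,0,0,1],[0,0,0,0,0,0,1]]'
```

```text
time: 13.12
position: [0.4641, -0.0789, 0.2212]
tool_rot: [-0.0, 1.0, 0.0, -0.001]
ft_force: [0.6, -0.2, -0.5]
grip_width: 0.0232
grip_force: 40.0
time: 13.38
position: [0.4647, -0.0791, 0.2194]
tool_rot: [-0.0, 1.0, -0.0, 0.001]
ft_force: [-0.4, -0.1, -0.8]
grip_width: 0.0225
grip_force: 40.0
```

```bash
python3 -m crank '[[0,0,0.2,0,0,0,1],[0,0,0,0,0,0,1]]'; python3 -m crank '[[0,0,0.1,0,0,0,1],[0,0,0,0,0,0,1]]'
```

```text
time: 13.62
position: [0.4643, -0.079, 0.2169]
tool_rot: [-0.0, 1.0, -0.0, 0.0]
ft_force: [-0.3, -0.9, -1.1]
grip_width: 0.0231
grip_force: 40.0
time: 13.88
position: [0.4644, -0.079, 0.2163]
tool_rot: [-0.0, 1.0, -0.0, 0.0]
ft_force: [-1.8, 0.4, 5.4]
grip_width: 0.0233
grip_force: 40.0
```

Seated on the rim (5 N at z .2163, exactly as picked). Release, open fully, and withdraw.

```bash
python3 -m crank '[[0,0,0,0,0,0,0.7],[0,0,0,0,0,0,0.5],[0,0,0,0,0,0,0.2],[0,0,0,0,0,0,0],[0,0,0,0,0,0,0]]'; python3 -m crank '[[0,0,0,0,0,0,0],[0,0,0,0,0,0,0],[0,0,-2,0,0,0,0],[0,0,-4,0,0,0,0],[0,0,-6,0,0,0,0]]'; python3 -m crank '[[0,6,-2,0,0,0,0],[0,6,0,0,0,0,0],[0,6,0,0,0,0,0],[0,6,0,0,0,0,0],[0,0,0,0,0,0,0]]'
python3 - <<'E'
from h import *
s=cams.camera("side");t=cams.camera("top")
a=cv2.resize(s[115:285,195:335,::-1],(400,486));b=cv2.resize(t[165:265,215:435,::-1],(400,182))
c=np.zeros((486,800,3),np.uint8);c[:,:400]=a;c[:182,400:]=b;cv2.imwrite("pics/f.png",c)
for n,im in(("side",s),("top",t)):
    g=cv2.cvtColor(im,cv2.COLOR_RGB2GRAY).astype(np.float32)
    print(n,"disc",fit(n,g,(.464,-.081),[.035],.126),"tall",fit(n,g,(.4075,-.295),[.025,.022],.095))
E
```

```text
time: 14.5
position: [0.4643, -0.079, 0.2157]
tool_rot: [-0.0, 1.0, 0.0, -0.0]
ft_force: [0.2, -0.2, -0.2]
grip_width: 0.0583
grip_force: 0.0
time: 15.12
position: [0.4633, -0.0787, 0.3357]
tool_rot: [-0.0, 1.0, 0.001, -0.002]
ft_force: [1.1, -0.3, 0.5]
grip_width: 0.0868
grip_force: 0.0
time: 15.75
position: [0.4633, 0.164, 0.3555]
tool_rot: [-0.004, 1.0, 0.0, -0.0]
ft_force: [-0.2, -1.6, 0.3]
grip_width: 0.0868
grip_force: 0.0
side disc [ 1.339929e+02  4.666000e-01 -7.760000e-02] tall [261.0328   0.4126  -0.2935]
top disc [ 1.457333e+02  4.643000e-01 -7.860000e-02] tall [261.6878   0.4041  -0.2956]
```

View pics/f.png

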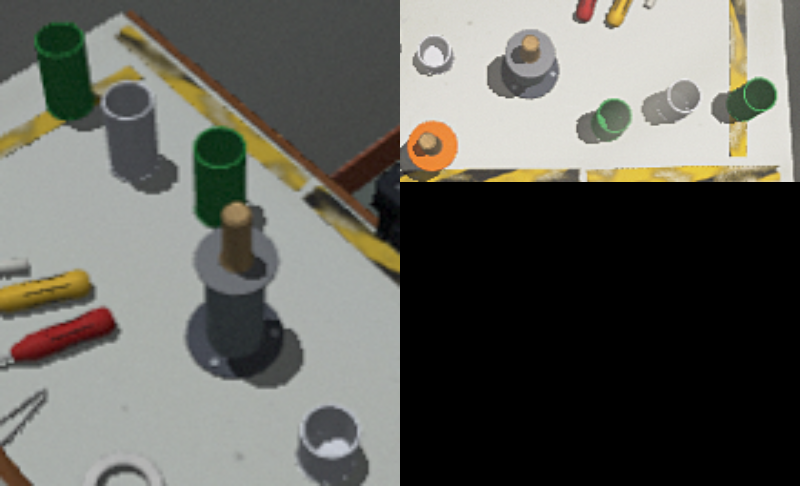

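The brush hangs upright with its disc on the rim (235,262), within 1–2 mm of the stand centre. Both cans stand where they were.

```bash
python3 -c "from rig import ticket;print(ticket.hand_in())"
```

```text
the job is handed in; nothing more can be done
None
```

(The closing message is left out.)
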